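# Balance the centrifuge rotor

## Task

The open centrifuge was loaded out of balance: its tubes come in three like pairs (blue, brown and white caps), but no tube faces its twin. Rearrange them so that in each of the three facing pairs of carriers both tubes have the same cap colour, all six standing fully home in the rotor; the empty white block is there to park a tube meanwhile. Keep the tubes upright throughout.

Things in the scene. Friction and masses are not known exactly. Their poses are not given: they have to be found in the camera images.
- blue_1_mid (a point): one of two alike blue-capped sample tubes in the rotor: whitish body, bright blue cap, 90 mm long, cap 18 mm across and 16 mm high, body 17 mm, 13 to 22 g. This point is its centre, 45 mm from either end; z up along the tube. Home in a carrier it shows 50 mm above the mouth and may lean up to 8 degrees
- blue_2_mid (a point): one of two alike blue-capped sample tubes in the rotor: whitish body, bright blue cap, 90 mm long, cap 18 mm across and 16 mm high, body 17 mm, 13 to 22 g. This point is its centre, 45 mm from either end; z up along the tube. Home in a carrier it shows 50 mm above the mouth and may lean up to 8 degrees
- brown_1_mid (a point): one of two alike brown-capped sample tubes in the rotor: whitish body, reddish-brown cap, shorter than the rest, 81 mm long, cap 18 mm across and 16 mm high, body 17 mm, 13 to 22 g. This point is its centre, 40.5 mm from either end; z up along the tube. Home in a carrier it shows 41 mm above the mouth and may lean up to 8 degrees
- brown_2_mid (a point): one of two alike brown-capped sample tubes in the rotor: whitish body, reddish-brown cap, shorter than the rest, 81 mm long, cap 18 mm across and 16 mm high, body 17 mm, 13 to 22 g. This point is its centre, 40.5 mm from either end; z up along the tube. Home in a carrier it shows 41 mm above the mouth and may lean up to 8 degrees
- white_1_mid (a point): one of two alike white-capped sample tubes in the rotor: whitish body, white cap, 90 mm long, cap 18 mm across and 16 mm high, body 17 mm, 13 to 22 g. This point is its centre, 45 mm from either end; z up along the tube. Home in a carrier it shows 50 mm above the mouth and may lean up to 8 degrees
- white_2_mid (a point): one of two alike white-capped sample tubes in the rotor: whitish body, white cap, 90 mm long, cap 18 mm across and 16 mm high, body 17 mm, 13 to 22 g. This point is its centre, 45 mm from either end; z up along the tube. Home in a carrier it shows 50 mm above the mouth and may lean up to 8 degrees
- rotor_top (a point): dark six-place rotor in the centrifuge, does not turn. Point: on its axis, level with the carriers' mouths, 115 mm above the desk, z up; no part of it rises higher. Six dark round carriers 70 mm from the axis, at 0, 60 .. 300 degrees from this x axis; facing ones 140 mm apart. Each: mouth 39 mm wide, a funnel over the upper 16 mm, then a bore 20 mm wide; floor 40 mm below the mouth
- block: white parking block, 70 x 132 x 47 mm, fixed, with two empty dark carriers shaped like the rotor's. Origin: centre of its underside, on the desk; x across, y along it, z up. Carriers at y = +32 and -32 mm; their mouths 51 mm and floors 11 mm above the desk
- centrifuge: round white benchtop centrifuge, 286 mm across, rim 107 mm above the desk, control panel on its -x side, fixed. Origin: on the desk under the rotor's axis, z up. Its clear domed lid is fixed open behind (+x): it begins 150 mm behind the axis, 100 mm up, leans back and reaches 0.40 m above the desk
Things that resemble listed ones, but are neither listed nor needed, are in the scene too. What is shaped like the part that bears white_1_mid but orange is not meant.

How it is judged:
At the end, for the whole second after the job is handed in: All six tubes released, at rest (under 0.02 m/s) and home in the rotor: centre within 5 mm of seated height and under 80 mm from the axis, tilt under 0.2 rad. The two tubes of each colour are over 130 mm apart, which only facing carriers (140 mm) give (horizontal distance between blue_1_mid and blue_2_mid above 0.13 m and horizontal distance between brown_1_mid and brown_2_mid above 0.13 m and horizontal distance between white_1_mid and white_2_mid above 0.13 m and z of blue_1_mid in the frame of rotor_top between -2.60209e-18 and 0.01 m and horizontal distance between each of blue_1_mid, blue_2_mid, brown_1_mid, brown_2_mid, white_1_mid, white_2_mid and rotor_top below 0.08 m and angle between each of blue_1_mid, blue_2_mid, brown_1_mid, brown_2_mid, white_1_mid, white_2_mid's own z axis and vertical below 0.2 rad and linear speed of each of blue_1, blue_2, brown_1, brown_2, white_1, white_2 below 0.02 m/s and contact force between each of blue_1, blue_2, brown_1, brown_2, white_1, white_2 and the fingers below 0.05 N and z of blue_2_mid in the frame of rotor_top between -2.60209e-18 and 0.01 m and z of brown_1_mid in the frame of rotor_top between -0.0045 and 0.0055 m and z of brown_2_mid in the frame of rotor_top between -0.0045 and 0.0055 m and z of white_1_mid in the frame of rotor_top between -2.60209e-18 and 0.01 m and z of white_2_mid in the frame of rotor_top between -2.60209e-18 and 0.01 m); the robot touches nothing.
It fails at once if a tube is tipped over (more than 0.9 rad from upright) (angle between any of blue_1_mid, blue_2_mid, brown_1_mid, brown_2_mid, white_1_mid, white_2_mid's own z axis and vertical above 0.9 rad).
It also fails if it takes over 96 s, if anything falls off the work surface, if the arm or the gripper's body presses on something with over 40 N, if the wrist force passes 120 N, or if a joint passes its speed limit or range.

## Robot

A 6-joint arm with a two-finger parallel gripper is mounted at the origin on a cart in front of the work surface, level with it; the furniture and walls round the work are solid. World frame = base frame: x ahead of the robot, y to its left, z up, the work surface at z = 0. Lengths are in m, angles in rad, forces in N, time in s.
With the tool pointing down it reaches from about 0.3 to 1 m from the base axis. Payload 5.1 kg.
Tool frame: the origin (TCP) lies midway between the tips of the shut fingers; the grasp point (between the pads) lies manip.grip_point_offset behind it (manip.grip_point_offset is the distance from the TCP to the grasp point, in m); z points along the fingers, y is the line along which they close (so a half turn about z gives the same grasp; the last joint's range is limited). The gripper opens to 95 mm and grips with 3 to 60 N. Pads are 20 mm wide; open, the fingers measure 119 mm over their backs; the gripper's body (75 mm by 180 mm) begins 59 mm behind the grasp point.
Start: joints at [1.226, 0.124, 1.65, -0, 1.367, -0.083], TCP at [0.168, 0.628, 0.215] pointing down, gripper open.
Joint ranges: [-2.61, 2.61], [-1.02, 2.33], [0.03, 2.71], [-1.35, 4.49], [0.32, 2.68], [-2.91, 2.91]. Speed limits (rad/s): [2.57, 2.57, 3.14, 3.14, 3.14, 3.14].

## Interface

Orientations are given as a rotation vector (axis times angle).
In Python, from workcell import manip gives the robot as it stands.
- The arm moves only by the shell command python3 -m handwheel 'ROWS'. ROWS is JSON, one flat list of numbers, 5 for each row, row after row: the shift along the world's x, y, z in m, then the turn about the world's z in units of 6 degrees (1.0 is 6 degrees), then the opening, from 0 (shut) to 1 (fully open). In form: [x, y, z, spin, hand, x, y, z, spin, hand, ...]. A call has 1 to 12 rows; each row shifts and turns the commanded pose from where the row before left it; what a row does not reach is not made up. A row lasts 1/12 s, in which the tool goes at most 41.7 mm and 7.16 degrees, less where a joint would pass 70% of its speed; a pose out of reach is approached as far as the arm can. A call is refused whole if a number of a shift passes 0.0417 or a number of a turn 1, either way. A call with a gripper value outside its range is refused whole. The fingers move at their own pace and stop on an object; the grip force is fixed at half the most. Time passes only in rows, so rows that do not move let the fingers close. It gives the time, the measured TCP pose, the force, the opening and the grip force at its end, in the units of the state.
- manip.get_obs(): the state, without advancing time (a new reading comes with each control period).
- manip.grab_frame(name): name is "scene" or "top"; returns a dict with "pixels" (384x512x3 uint8, red, green, blue), "z_map" (384x512 float32, m along the optical axis (not along the pixel's ray), 0 where there is no reading), "camera_matrix" (3x3 intrinsics, pixels), "pose" (4x4, takes a point from camera to world coordinates). Camera axes: x right, y up, looking along -z (the intrinsics and any distortion apply to the point x, -y, -z); pixel columns grow to the right and rows downward; lengths in m; the calibration is good to about 2 mm. A picture is of the moment at which its call begins.
- manip.sign_off(): hands the job in; it is judged then, once.
The state is a dict: "time": time; "joint_pos": joint angles; "dq": joint speeds; "joint_torque": joint torques, N m; "ee_pos": TCP position; "tool_rot": TCP orientation; "ft_force": force on the tool from outside, world axes, zero at the start; "wrist_torque": the same for the moment, N m; "opening": finger opening in m; "finger_force": force on a finger pad.
Only numpy, scipy, OpenCV 4.12 (cv2) and the standard library are available. Lean on these libraries where they do the work, as an engineer would, in place of code of your own. Each camera call takes 0.05 s, during which the arm holds its last target. There are 200 camera calls.

## Working session

There is one attempt and no reset: what is moved stays moved. The work goes in short steps, Python scripts to look and compute and a shell command to move; the robot and the scene stay as the last step left them, time stands still between calls to the robot, and variables do not carry over. Pictures are saved under pics/ and viewed, at most 14 in all, crops included, and the job is handed in when it is done.

```bash
mkdir -p pics; python3 - <<'E'
from workcell import manip
import cv2
o=manip.get_obs();print(o, manip.grip_point_offset)
for n in("scene","top"):
    f=manip.grab_frame(n);cv2.imwrite(f"pics/{n}0.png",f["pixels"][:,:,::-1]);print(f["camera_matrix"],f["pose"])
E
ls
```

```text
{'time': 0.0, 'joint_pos': array([ 1.22643194e+00,  1.24497691e-01,  1.65170597e+00, -2.06691675e-05,
        1.36749989e+00, -8.25975589e-02]), 'dq': array([ 5.78490918e-04, -1.48140378e-03,  5.00527312e-05,  9.00501127e-04,
       -4.99915145e-04, -1.20161599e-03]), 'joint_torque': array([ 1.26302304e-03, -4.17585003e+01, -3.59943867e+01,  7.77002913e-02,
        4.90670814e-02, -1.87655601e-04]), 'ee_pos': array([0.16802043, 0.62722466, 0.21337296]), 'tool_rot': array([-0.40994688, -3.11429798,  0.00324682]), 'ft_force': array([-0.38612983, -0.52092507,  0.01791613]), 'wrist_torque': array([0.03471899, 0.04300813, 0.01929022]), 'finger_force': 0.0, 'opening': 0.09495991287128693} 0.0188
[[388.80253426   0.         253.88966603]
 [  0.         388.80253426 198.17234106]
 [  0.           0.           1.        ]] [[ 0.79369061  0.2536863  -0.55290006  0.0581975 ]
 [-0.60814946  0.30927335 -0.73109796 -0.53650627]
 [-0.01447228  0.91651146  0.39974654  0.46778425]
 [ 0.          0.          0.          1.        ]]
[[363.20325131   0.         256.02870399]
 [  0.         363.20325131 182.75635135]
 [  0.           0.           1.        ]] [[-0.00525825  0.99546938 -0.09493713  0.49280427]
 [-0.99975401 -0.00318763  0.02194889  0.12347462]
 [ 0.02154682  0.09502919  0.99524127  0.94431732]
 [ 0.          0.          0.          1.        ]]
pics
```

View pics/scene0.png

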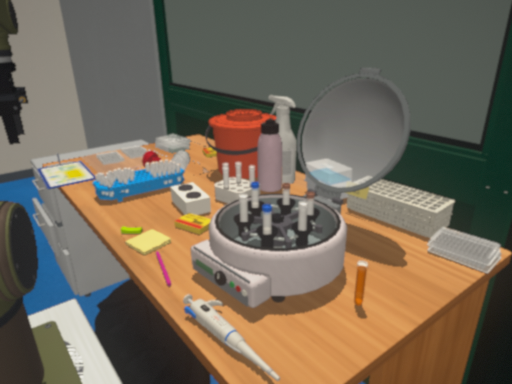

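View pics/top0.png

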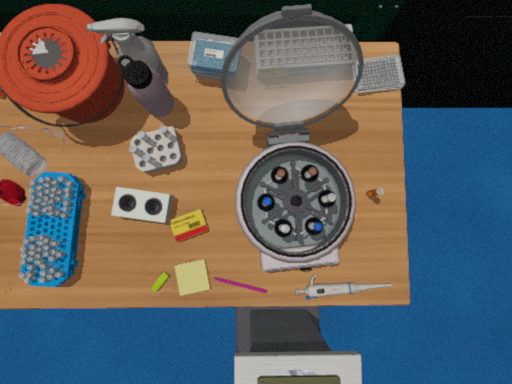

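The scene view shows the open centrifuge with six tubes around (270,210) and the block at (190,197). In the top view the rotor axis is near (296,200). The tubes, clockwise, are brown (310,173), white (328,199), blue (314,227), white (284,228), blue (266,202) and brown (281,174). The block's carriers are at (127,203) and (153,207).

```bash
cat > h.py <<'E'
from workcell import manip
import numpy as np, cv2
def cloud(n):
    f=manip.grab_frame(n);z=f["z_map"];K=f["camera_matrix"];T=f["pose"]
    v,u=np.mgrid[:384,:512]
    P=np.stack([(u-K[0,2])/K[0,0]*z,-(v-K[1,2])/K[1,1]*z,-z],-1)@T[:3,:3].T+T[:3,3]
    P[z<=0]=np.nan
    return f["pixels"],P,K,T
def ray(T,K,u,v,h):
    d=T[:3,:3]@np.array([(u-K[0,2])/K[0,0],-(v-K[1,2])/K[1,1],-1.]);return T[:3,3]+d*(h-T[2,3])/d[2]
def tubes(n,zmin=.135,zmax=.175,c=None,r=.1):
    """blobs of points near tube-top height about the rotor"""
    I,P,K,T=cloud(n)
    m=(P[...,2]>zmin)&(P[...,2]<zmax)&(np.hypot(P[...,0]-c[0],P[...,1]-c[1])<r)
    k,L=cv2.connectedComponents(m.astype(np.uint8),connectivity=4)
    out=[]
    for i in range(1,k):
        s=L==i
        if s.sum()<8:continue
        p=P[s];top=np.percentile(p[:,2],90);q=p[p[:,2]>top-.006]
        ys,xs=np.nonzero(s)
        out.append((xs.mean(),ys.mean(),s.sum(),top,(q.max(0)+q.min(0))[:2]/2,q.mean(0)[:2],I[s].mean(0)))
    return out
E
python3 - <<'E'
from h import *
np.set_printoptions(precision=4,suppress=True)
I,P,K,T=cloud("top")
c=ray(T,K,296,200,.115);print("c0",c)
# rim: points at z 0.1..0.112
m=(abs(P[...,2]-.105)<.006)&(np.hypot(P[...,0]-c[0],P[...,1]-c[1])<.155)&(np.hypot(P[...,0]-c[0],P[...,1]-c[1])>.115)&(P[...,0]<c[0]+.1)
p=P[m][:,:2];A=np.c_[2*p,np.ones(len(p))];s=np.linalg.lstsq(A,(p**2).sum(1),rcond=None)[0]
print("rim c",s[:2],np.sqrt(s[2]+s[:2]@s[:2]),m.sum())
for n in("top","scene"):
    for t in tubes(n,c=c):print(n,*t)
# block: dark circles on white
g=cv2.cvtColor(I,cv2.COLOR_RGB2GRAY)
m=(g<80).astype(np.uint8);m[:,:105]=0;m[:,180:]=0;m[:185]=0;m[228:]=0
k,L,st,ce=cv2.connectedComponentsWithStats(m)
for i in range(1,k):
    if st[i,4]>40: print(st[i],ce[i],ray(T,K,*ce[i],.051))
b=(abs(P[...,2]-.047)<.006);b[:,:105]=0;b[:,180:]=0;b[:185]=0;b[228:]=0
ys,xs=np.nonzero(b);print("blk",P[b].mean(0),cv2.minAreaRect(P[b][:,:2].astype(np.float32)*1000))
E
```

```text
c0 [0.532  0.0139 0.115 ]
rim c [0.5316 0.0135] 0.12907071567785217 2220
top 312.2931034482759 170.70689655172413 58 0.1575840012306208 [ 0.5944 -0.0183] [ 0.5949 -0.0185] [123.1034  86.6379  72.1897]
top 280.89285714285717 172.46428571428572 56 0.1574589148541954 [0.5903 0.0503] [0.5909 0.0507] [121.8036  84.4821  70.0536]
top 330.57971014492756 196.8695652173913 69 0.16649247345931573 [ 0.5368 -0.0569] [ 0.5367 -0.0569] [151.8551 152.6812 152.4348]
top 267.3090909090909 200.61818181818182 55 0.16593607006675098 [0.5288 0.0818] [0.5286 0.082 ] [ 38.5636  86.0182 161.0727]
top 316.9850746268657 225.70149253731344 67 0.1664935076442489 [ 0.4738 -0.0256] [ 0.4743 -0.0255] [ 46.1045  86.8507 152.2687]
top 285.08196721311475 227.81967213114754 61 0.16580943818911675 [0.4699 0.0439] [0.4701 0.0439] [162.9508 163.8525 165.    ]
scene 254.05172413793105 188.73275862068965 116 0.16435855825661522 [0.5272 0.0826] [0.5259 0.0808] [119.4569 129.6724 153.1897]
scene 285.28915662650604 188.12048192771084 83 0.1561936764391418 [0.5897 0.0506] [0.5884 0.0502] [146.2771 119.9036 103.6506]
scene 304.9016393442623 204.88524590163934 244 0.16341411160242486 [ 0.5345 -0.0579] [ 0.5337 -0.0591] [159.0738 147.4631 137.0943]
scene 242.59848484848484 201.82575757575756 132 0.16394503678857794 [0.4678 0.0434] [0.4675 0.0422] [175.1667 169.2197 159.2273]
scene 266.1645569620253 212.83544303797467 158 0.1642747282970672 [ 0.4723 -0.0271] [ 0.4718 -0.0275] [107.0443 121.4937 148.4051]
[119 195  17  16 205] [127.039  202.5073] [0.5306 0.4188 0.051 ]
[145 199  16  15 192] [152.8229 206.0365] [0.5217 0.3561 0.051 ]
[166 207  11  18  65] [170.8    214.0308] [0.5021 0.3121 0.051 ]
blk [0.5267 0.3868 0.0478] ((526.8936767578125, 386.9234924316406), (133.10842895507812, 69.8546371459961), 81.5172119140625)
```

Heights and radii match the spec. The carrier circle is centred at about (0.532, 0.013) and turned about 3.3°. I'll use four moves: white (0.470, 0.044) to the block at (0.522, 0.3555), brown (0.590, 0.050) to white's place, blue (0.529, 0.082) to brown's place, then white to blue's place.

```bash
python3 -m handwheel '[0.0168,-0.0324,0,0,0.45, 0.0168,-0.0324,0,0,0.45, 0.0168,-0.0324,0,0,0.45, 0.0168,-0.0324,0,0,0.45, 0.0168,-0.0324,0,0,0.45, 0.0168,-0.0324,0,0,0.45, 0.0168,-0.0324,0,0,0.45, 0.0168,-0.0324,0,0,0.45, 0.0168,-0.0324,0,0,0.45, 0.0168,-0.0324,0,0,0.45, 0.0168,-0.0324,0,0,0.45, 0.0168,-0.0324,0,0,0.45]'; python3 -m handwheel '[0.0168,-0.0324,0,0,0.45, 0.0168,-0.0324,0,0,0.45, 0.0168,-0.0324,0,0,0.45, 0.0168,-0.0324,0,0,0.45, 0.0168,-0.0324,0,0,0.45, 0.0168,-0.0324,0,0,0.45, 0,0,0,0,0.45, 0,0,0,0,0.45]'
```

```text
time: 1.25
ee_pos: [0.3702, 0.2374, 0.2148]
tool_rot: [0.409, 3.114, 0.001]
ft_force: [0.5, 0.1, 0.2]
opening: 0.0425
finger_force: 0.0
time: 1.92
ee_pos: [0.4709, 0.0433, 0.2145]
tool_rot: [-0.416, -3.113, -0.0]
ft_force: [0.8, 1.5, 0.5]
opening: 0.0429
finger_force: 0.0
```

```bash
python3 -m handwheel '[-0.0005,0.0005,-0.025,0,0.45, 0,0,-0.025,0,0.45, 0,0,-0.0265,0,0.45, 0,0,0,0,0.45, 0,0,0,0,0, 0,0,0,0,0, 0,0,0,0,0, 0,0,0,0,0, 0,0,0,0,0]'; python3 -m handwheel '[0,0,0.03,0,0, 0,0,0.03,0,0, 0,0,0,0,0, 0,0,0,0,0]'
cat >>h.py <<'E'
def view(name):
    a=manip.grab_frame("scene")["pixels"][60:320,180:420];b=manip.grab_frame("top")["pixels"][100:270,100:370]
    a=cv2.resize(a,None,fx=2,fy=2);b=cv2.resize(b,(320,520*170*320//(270*520)),interpolation=cv2.INTER_LINEAR)
    c=np.zeros((520,800,3),np.uint8);c[:,:480]=a;c[:b.shape[0],480:]=b
    cv2.imwrite("pics/"+name,c[:,:,::-1])
E
python3 -c "from h import *;view('g1.png')"
```

```text
time: 2.67
ee_pos: [0.4712, 0.0452, 0.14]
tool_rot: [0.409, 3.112, 0.0]
ft_force: [-0.1, 0.1, 2.7]
opening: 0.0171
finger_force: 30.0
time: 3.0
ee_pos: [0.4719, 0.0451, 0.2013]
tool_rot: [0.41, 3.109, 0.001]
ft_force: [-0.1, -0.0, -1.4]
opening: 0.017
finger_force: 30.0
```

View pics/g1.png

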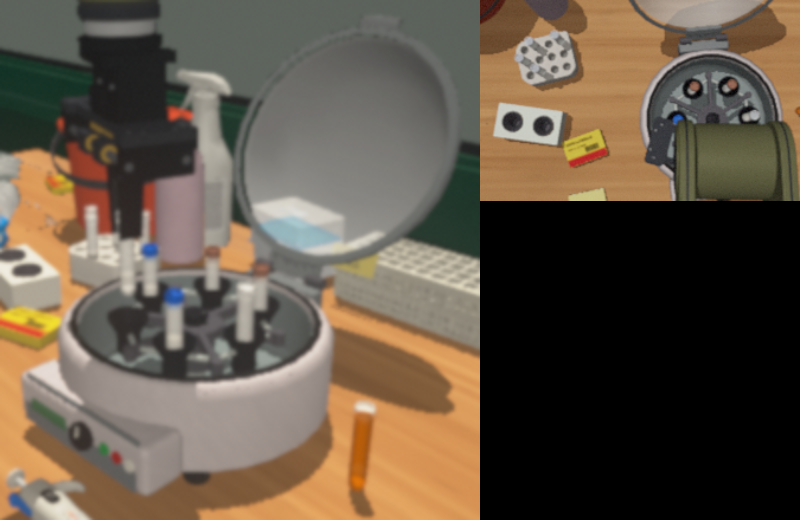

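The white tube hangs upright in the fingers at about (127,265) of the crop, clear of the rotor.

```bash
python3 -m handwheel '[0.0063,0.0388,0,0,0, 0.0063,0.0388,0,0,0, 0.0063,0.0388,0,0,0, 0.0063,0.0388,0,0,0, 0.0063,0.0388,0,0,0, 0.0063,0.0388,0,0,0, 0.0063,0.0388,0,0,0, 0.0063,0.0388,0,0,0, 0,0,0,0,0, 0,0,0,0,0]'; python3 -m handwheel '[0,0,-0.03,0,0, 0,0,-0.03,0,0,0,0,-0.01,0,0, 0,0,0,0,0]';python3 -c "from h import *;view('g2.png')"
```

```text
time: 3.93
ee_pos: [0.5194, 0.3567, 0.1955]
tool_rot: [-0.405, -3.112, 0.004]
ft_force: [0.3, -0.1, -1.3]
opening: 0.0171
finger_force: 30.0
time: 4.27
ee_pos: [0.5178, 0.3529, 0.1232]
tool_rot: [-0.411, -3.107, 0.009]
ft_force: [-0.7, -1.0, -0.3]
opening: 0.0168
finger_force: 30.0
```

View pics/g2.png

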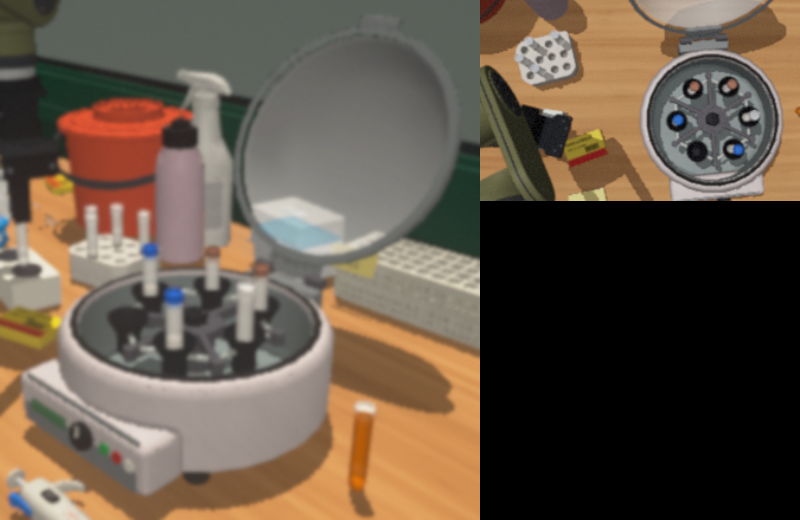

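The tube hangs over the near block carrier (crop (22,262)). I'll correct by +4 mm in x and insert.

```bash
python3 -m handwheel '[0.004,0.002,0,0,0, 0,0,-0.016,0,0, 0,0,-0.016,0,0, 0,0,-0.010,0,0, 0,0,0,0,0, 0,0,0,0,0]'
```

```text
time: 4.87
ee_pos: [0.5251, 0.3572, 0.087]
tool_rot: [0.41, 3.114, -0.001]
ft_force: [-0.9, -2.5, -1.9]
opening: 0.0168
finger_force: 30.0
```

```bash
python3 -m handwheel '[-0.001,-0.001,-0.006,0,0, 0,0,-0.004,0,0, 0,0,0,0,0, 0,0,0,0,0]'
```

```text
time: 5.2
ee_pos: [0.5237, 0.3568, 0.0763]
tool_rot: [0.41, 3.114, 0.001]
ft_force: [0.6, -0.6, -0.3]
opening: 0.0171
finger_force: 30.0
```

```bash
python3 -m handwheel '[0,0,0,0,0.45, 0,0,0,0,0.45, 0,0,0,0,0.45, 0,0,0.04,0,0.45, 0,0,0.04,0,0.45, 0,0,0.04,0,0.45, 0,0,0.01,0,0.45]';  python3 -m handwheel '[0.008,-0.0384,0,0,0.45, 0.008,-0.0384,0,0,0.45, 0.008,-0.0384,0,0,0.45, 0.008,-0.0384,0,0,0.45, 0.008,-0.0384,0,0,0.45, 0.008,-0.0384,0,0,0.45, 0.008,-0.0384,0,0,0.45, 0.008,-0.0384,0,0,0.45, 0,0,0,0,0.45, 0,0,0,0,0.45]'
```

```text
time: 5.78
ee_pos: [0.5267, 0.3585, 0.2152]
tool_rot: [0.409, 3.105, 0.012]
ft_force: [0.6, 0.3, 1.0]
opening: 0.0424
finger_force: 0.0
time: 6.62
ee_pos: [0.5878, 0.0476, 0.2061]
tool_rot: [-0.416, -3.114, -0.001]
ft_force: [0.1, 0.2, -0.6]
opening: 0.0426
finger_force: 0.0
```

```bash
python3 -c "
from h import *
for t in tubes('top',.085,.12,c=(.525,.387),r=.06):print(t)"
```

```text
(np.float64(147.66071428571428), np.float64(205.5), np.int64(56), np.float64(0.10199067579749987), array([0.52142671, 0.35593523]), array([0.52190563, 0.35619703]), array([157.125     , 157.98214286, 160.78571429]))
```

White is parked with its top at 102 mm, so it's home. Next is the brown tube.

```bash
python3 -m handwheel '[0.0025,0.0027,0,0,0.45, 0,0,-0.025,0,0.45, 0,0,-0.025,0,0.45, 0,0,-0.025,0,0.45, 0,0,0,0,0.45, 0,0,0,0,0.45]'
```

```text
time: 7.17
ee_pos: [0.5888, 0.0536, 0.1296]
tool_rot: [-0.406, -3.112, 0.0]
ft_force: [0.1, -0.3, 0.9]
opening: 0.0432
finger_force: 0.0
```

```bash
python3 -m handwheel '[0.0005,-0.002,0.0015,0,0, 0,0,0,0,0, 0,0,0,0,0, 0,0,0,0,0, 0,0,0.03,0,0, 0,0,0.03,0,0, 0,0,0.01,0,0, 0,0,0,0,0]'; python3 -c "from h import *;view('g3.png')"
```

```text
time: 7.83
ee_pos: [0.593, 0.0499, 0.2075]
tool_rot: [0.409, 3.106, 0.002]
ft_force: [-0.2, 0.8, 0.5]
opening: 0.0163
finger_force: 30.0
```

View pics/g3.png

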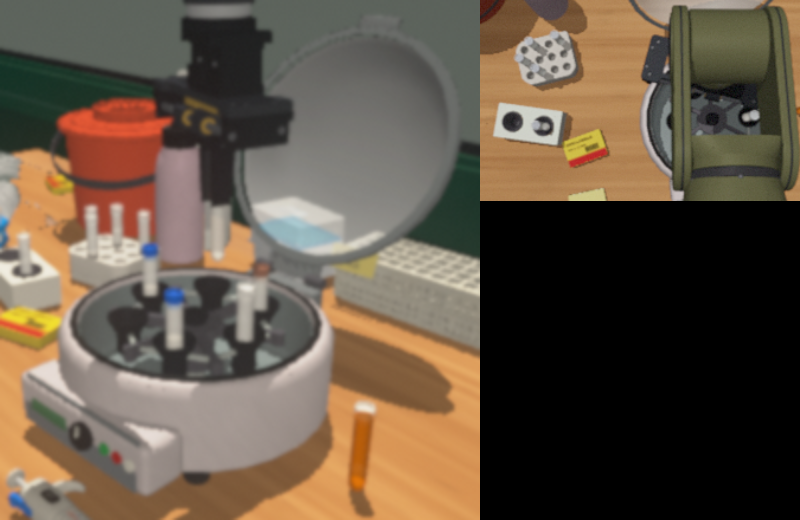

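The brown tube hangs upright at crop (217,232) and its carrier is empty. I'll take it across to the vacated near carrier, passing inside blue.

```bash
python3 -m handwheel '[-0.03,-0.008,0,0,0, -0.031,-0.007,0,0,0, -0.031,0.005,0,0,0, -0.031,0.005,0,0,0, 0,0,0,0,0, 0,0,0,0,0, 0,0,0,0,0]'; python3 -c "from h import *;view('g4.png')"
```

```text
time: 8.52
ee_pos: [0.4675, 0.045, 0.2015]
tool_rot: [-0.41, -3.114, 0.0]
ft_force: [-0.4, 0.0, -0.2]
opening: 0.0165
finger_force: 30.0
```

View pics/g4.png

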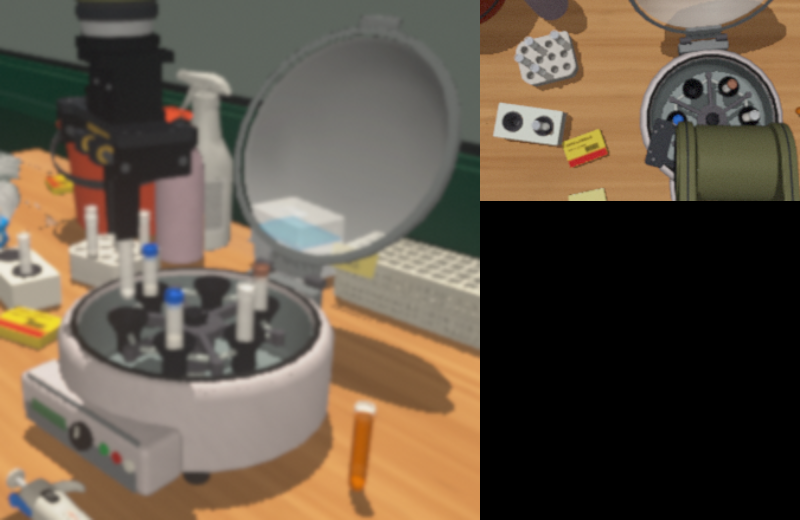

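The brown tube (127,270) is over the empty carrier at (128,318). I'll lower it.

```bash
python3 -m handwheel '[0.001,0,-0.02,0,0, 0,0,-0.015,0,0, 0,0,-0.015,0,0, 0,0,-0.012,0,0, 0,0,-0.006,0,0, 0,0,0,0,0, 0,0,0,0,0]'
```

```text
time: 9.2
ee_pos: [0.4715, 0.0447, 0.1382]
tool_rot: [0.41, 3.11, 0.0]
ft_force: [-2.9, -0.9, 12.4]
opening: 0.017
finger_force: 30.0
```

```bash
python3 -m handwheel '[-0.001,0,0.002,0,0, 0,0,0,0,0, 0,0,0,0,0.3, 0,0,0,0,0.45, 0,0,0,0,0.45, 0,0,0,0,0.45]'; python3 -m handwheel '[0,0,0.03,0,0.45, 0,0,0.035,0,0.45, 0.02,0.012,0,0,0.45, 0.02,0.014,0,0,0.45, 0.02,0.014,0,0,0.45, 0,0,0,0,0.45, 0,0,0,0,0.45]'; python3 -c "
from h import *
for n in('top','scene'):
  for t in tubes(n,c=(.532,.013)):print(n,*t)"
```

```text
time: 9.7
ee_pos: [0.4671, 0.045, 0.1357]
tool_rot: [-0.41, -3.113, 0.0]
ft_force: [0.7, -0.9, 0.4]
opening: 0.0381
finger_force: 0.0
time: 10.28
ee_pos: [0.5275, 0.0854, 0.2007]
tool_rot: [-0.408, -3.113, 0.001]
ft_force: [-0.3, -0.5, -0.1]
opening: 0.0426
finger_force: 0.0
top 333.89473684210526 196.6315789473684 19 0.16657389005036727 [ 0.53673405 -0.06201012] [ 0.53655336 -0.06173819] [155.47368421 156.26315789 156.57894737]
top 284.6111111111111 227.61111111111111 54 0.15833264148225062 [0.47074893 0.04523975] [0.47051401 0.04457822] [84.72222222 58.18518519 49.27777778]
scene 254.008547008547 188.7948717948718 117 0.1642775688171587 [0.52711165 0.08194567] [0.52589265 0.08067364] [123.88888889 132.71794872 153.24786325]
scene 304.855421686747 205.01606425702812 249 0.16331567223964785 [ 0.53477544 -0.05696192] [ 0.53409268 -0.05856747] [166.18473896 154.17670683 143.3253012 ]
scene 242.93939393939394 203.5151515151515 99 0.15564141554607588 [0.46881158 0.04401504] [0.46883527 0.04261777] [138.1010101  117.09090909 104.70707071]
scene 266.23225806451615 212.73548387096776 155 0.16382680335525868 [ 0.47232402 -0.02638654] [ 0.47165006 -0.02758732] [109.88387097 122.16129032 145.93548387]
```

Brown is home: its top is at 158 mm, and the other brown read 157.5 before I started. Next is the blue tube.

```bash
python3 -m handwheel '[0.001,-0.003,-0.02,0,0.45, 0,0,-0.02,0,0.45, 0,0,-0.02,0,0.45, 0,0,0,0,0.45, 0,0,0,0,0, 0,0,0,0,0, 0,0,0,0,0, 0,0,0,0,0, 0,0,0,0,0]'; python3 -m handwheel '[0,0,0.035,0,0, 0,0,0.035,0,0, 0.031,-0.0155,0,0,0, 0.0315,-0.0155,0,0,0, 0,0,0,0,0, 0,0,0,0,0,0,0,0,0,0]'; python3 -c "from h import *;view('g5.png')"
```

```text
time: 11.13
ee_pos: [0.5294, 0.0821, 0.1432]
tool_rot: [0.41, 3.112, 0.001]
ft_force: [-0.3, -0.0, 2.2]
opening: 0.0171
finger_force: 30.0
time: 11.72
ee_pos: [0.5905, 0.0511, 0.2112]
tool_rot: [-0.41, -3.113, -0.0]
ft_force: [-0.2, 1.1, -0.4]
opening: 0.0171
finger_force: 30.0
```

View pics/g5.png

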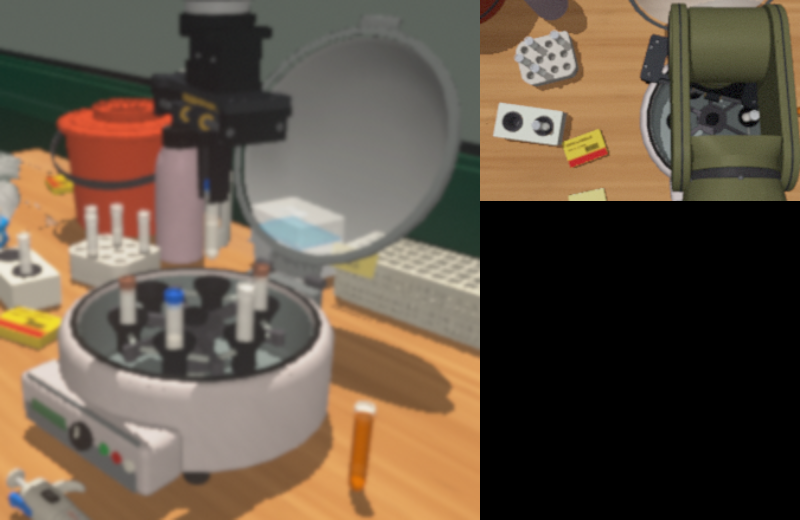

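The blue tube hangs upright at crop (210,225), over the empty far carrier at (212,288). I'll lower it.

```bash
python3 -m handwheel '[0,0,-0.02,0,0, 0,0,-0.015,0,0, 0,0,-0.015,0,0, 0,0,-0.012,0,0, 0,0,-0.006,0,0, 0,0,0,0,0, 0,0,0,0,0]'
```

```text
time: 12.4
ee_pos: [0.5909, 0.0513, 0.144]
tool_rot: [0.409, 3.115, 0.0]
ft_force: [0.4, -0.7, -0.9]
opening: 0.017
finger_force: 30.0
```

```bash
python3 -m handwheel '[0,0,-0.001,0,0, 0,0,0,0,0.3, 0,0,0,0,0.45, 0,0,0,0,0.45, 0,0,0,0,0.45, 0,0,0.03,0,0.45, 0,0,0.03,0,0.45, 0,0,0,0,0.45]'; python3 -m handwheel '[-0.0086,0.038,0,0,0.45, -0.0086,0.038,0,0,0.45, -0.0086,0.038,0,0,0.45, -0.0086,0.038,0,0,0.45, -0.0086,0.038,0,0,0.45, -0.0086,0.038,0,0,0.45, -0.0086,0.038,0,0,0.45, -0.0086,0.038,0,0,0.45, 0,0,0,0,0.45, 0,0,0,0,0.45]'; python3 -c "
from h import *
for n in('top','scene'):
  for t in tubes(n,c=(.532,.013)):print(n,*t)"
```

```text
time: 13.07
ee_pos: [0.5945, 0.051, 0.2099]
tool_rot: [0.409, 3.104, 0.002]
ft_force: [0.5, -0.4, 1.6]
opening: 0.0428
finger_force: 0.0
time: 13.9
ee_pos: [0.5214, 0.3567, 0.2023]
tool_rot: [-0.404, -3.115, 0.001]
ft_force: [0.1, -0.1, 0.1]
opening: 0.0429
finger_force: 0.0
top 312.3157894736842 170.64912280701753 57 0.15717868047238073 [ 0.59458749 -0.01805545] [ 0.59492423 -0.01842605] [138.50877193  98.84210526  82.96491228]
top 280.85483870967744 172.2258064516129 62 0.16641637124651562 [0.59052032 0.051105  ] [0.59087474 0.05138697] [ 48.77419355  96.17741935 168.85483871]
top 330.6521739130435 196.8985507246377 69 0.16567932533873936 [ 0.5368363 -0.0565553] [ 0.53643799 -0.05671593] [168.43478261 169.10144928 168.86956522]
top 316.8939393939394 225.54545454545453 66 0.1655873132284278 [ 0.47479212 -0.02539977] [ 0.4744206  -0.02541502] [ 54.90909091  99.04545455 167.27272727]
top 284.6111111111111 227.61111111111111 54 0.1578999568946016 [0.47073998 0.04514813] [0.47037482 0.04460731] [142.61111111 100.5         83.90740741]
scene 285.22522522522524 186.0810810810811 111 0.16415349035501126 [0.58853375 0.05174806] [0.58856091 0.05016402] [124.4954955  131.54054054 154.1981982 ]
scene 304.79352226720647 205.05668016194332 247 0.16337145766160913 [ 0.53500957 -0.05844993] [ 0.53384227 -0.05895673] [163.14979757 151.35222672 140.66396761]
scene 243.01052631578946 203.42105263157896 95 0.15575169855892057 [0.46880818 0.04446013] [0.46866487 0.04252742] [143.07368421 118.85263158 105.27368421]
scene 266.1635220125786 212.9937106918239 159 0.164017535069613 [ 0.47279972 -0.02727911] [ 0.47165873 -0.02776993] [110.91194969 125.29559748 152.1509434 ]
```

Blue is home with its top at 166 mm. Now I'll fetch the parked white tube.

```bash
python3 -m handwheel '[0,0,-0.035,0,0.45, 0,0,-0.035,0,0.45, 0,0,-0.03,0,0.45, 0,0,-0.025,0,0.45, 0,0,0,0,0.45, 0,0,0,0,0.45, 0,0,0,0,0, 0,0,0,0,0, 0,0,0,0,0, 0,0,0,0,0, 0,0,0,0,0]'; python3 -m handwheel '[0,0,0.035,0,0, 0,0,0.035,0,0, 0,0,0.035,0,0, 0,0,0.03,0,0, 0,0,0,0,0, 0,0,0,0,0, 0,0,0,0,0]'
```

```text
time: 14.92
ee_pos: [0.5231, 0.3556, 0.0793]
tool_rot: [0.41, 3.113, 0.003]
ft_force: [0.4, 0.5, 3.4]
opening: 0.0169
finger_force: 30.0
time: 15.5
ee_pos: [0.5219, 0.3549, 0.2122]
tool_rot: [-0.41, -3.114, 0.001]
ft_force: [-0.9, -0.3, -0.7]
opening: 0.0171
finger_force: 30.0
```

```bash
python3 -m handwheel '[0.0009,-0.0389,0,0,0, 0.0009,-0.0389,0,0,0, 0.0009,-0.0389,0,0,0, 0.0009,-0.0389,0,0,0, 0.0009,-0.0389,0,0,0, 0.0009,-0.0389,0,0,0, 0.0009,-0.0389,0,0,0, 0,0,0,0,0, 0,0,0,0,0, 0,0,0,0,0]';python3 -c "from h import *;view('g6.png')"
```

```text
time: 16.33
ee_pos: [0.5278, 0.0829, 0.211]
tool_rot: [-0.411, -3.112, 0.0]
ft_force: [0.6, 1.1, -0.9]
opening: 0.0173
finger_force: 30.0
```

View pics/g6.png

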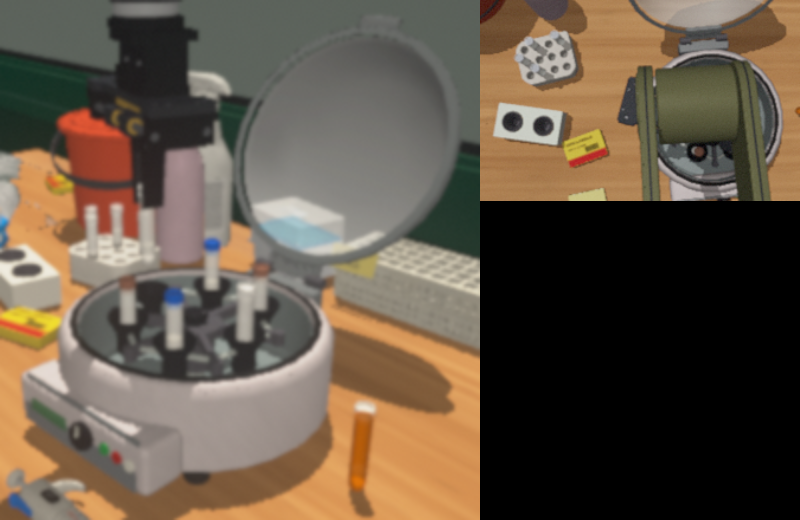

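The white tube (148,235) hangs over the last empty carrier (151,292). Both browns and both blues already face each other. I'll lower it.

```bash
python3 -m handwheel '[0,0,-0.02,0,0, 0,0,-0.015,0,0, 0,0,-0.015,0,0, 0,0,-0.012,0,0, 0,0,-0.006,0,0, 0,0,0,0,0, 0,0,0,0,0]'
```

```text
time: 17.02
ee_pos: [0.5283, 0.0835, 0.1443]
tool_rot: [-0.408, -3.114, -0.0]
ft_force: [-0.6, 0.3, -0.6]
opening: 0.017
finger_force: 30.0
```

```bash
python3 -m handwheel '[0,0,-0.002,0,0, 0,0,0,0,0, 0,0,0,0,0.3, 0,0,0,0,0.45, 0,0,0,0,0.45, 0,0,0,0,0.45, 0,0,0.03,0,0.45, 0,0,0.035,0,0.45, 0,0,0,0,0.45]'; python3 -m handwheel '[-0.01,0.038,0,0,0.45, -0.01,0.038,0,0,0.45, -0.01,0.038,0,0,0.45, -0.01,0.038,0,0,0.45, -0.01,0.038,0,0,0.45, -0.01,0.038,0,0,0.45, -0.01,0.038,0,0,0.45, -0.01,0.038,0,0,0.45, 0,0,0,0,0.45, 0,0,0,0,0.45, 0,0,0,0,0.45]'; python3 -c "
from h import *
for n in('top','scene'):
  for t in tubes(n,c=(.532,.013)):print(n,*t[3:])
view('g7.png')"
```

```text
time: 17.77
ee_pos: [0.5322, 0.0829, 0.2154]
tool_rot: [0.409, 3.103, 0.003]
ft_force: [0.8, -0.3, 1.7]
opening: 0.043
finger_force: 0.0
time: 18.68
ee_pos: [0.4485, 0.3867, 0.2075]
tool_rot: [0.409, 3.115, -0.001]
ft_force: [0.5, -0.4, -0.6]
opening: 0.0427
finger_force: 0.0
top 0.15774783028663217 [ 0.59460639 -0.01847726] [ 0.59483189 -0.01832674] [132.37288136  94.55932203  79.44067797]
top 0.16613579915068305 [0.5905128  0.05197545] [0.59072436 0.0515418 ] [ 48.25396825  92.6984127  162.80952381]
top 0.1665257521267614 [ 0.53682823 -0.05662902] [ 0.53639062 -0.05672383] [162.65217391 163.23188406 163.08695652]
top 0.1658529081757843 [0.52877518 0.08402792] [0.52888271 0.08408036] [179.71698113 181.         182.56603774]
top 0.16597415390091463 [ 0.47378508 -0.02567449] [ 0.47431055 -0.02535687] [ 51.51515152  94.13636364 161.75757576]
top 0.15815421886798525 [0.47079907 0.04508803] [0.47056301 0.04463526] [136.53703704  95.62962963  79.33333333]
scene 0.16383799848157218 [0.58956042 0.05187344] [0.58875527 0.0504856 ] [125.70535714 132.57142857 155.01785714]
scene 0.16378542726762663 [0.52710411 0.08374138] [0.52552676 0.08184277] [184.9266055  178.12844037 167.08256881]
scene 0.16364193496583765 [ 0.53489601 -0.05717933] [ 0.53375159 -0.05866745] [164.24796748 152.41056911 141.65447154]
scene 0.15529818755660438 [0.46960248 0.04351741] [0.46891945 0.04274494] [144.16161616 120.3030303  106.58585859]
scene 0.16403005085882844 [ 0.47237387 -0.02636501] [ 0.47167308 -0.02745262] [110.53797468 125.30379747 153.02531646]
```

View pics/g7.png

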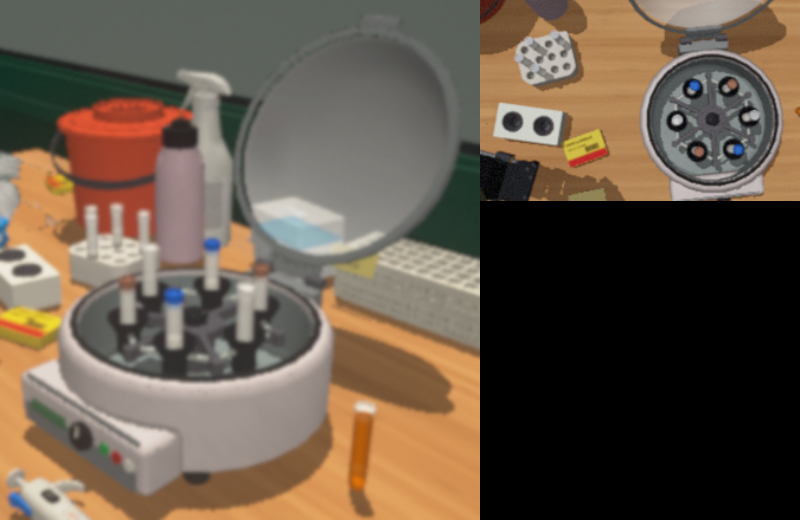

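All six tubes stand home, with tops at 158 mm (brown) and 166 mm (blue and white). Each colour faces its twin: blue (693,88)/(737,150), white (677,120)/(748,117), brown (730,87)/(698,151). The arm is clear of everything.

```bash
python3 -c "
from workcell import manip
print(manip.sign_off())"
```

```text
the job is handed in; nothing more can be done
None
```

I rearranged the six tubes and handed the job in at about 19 s of the 96 s allowed: each colour now faces its twin, and the last camera check showed all six upright and fully home with the arm clear; sign-off returned no verdict.

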